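Lay the bangle mandrel in the marking jig and strike the stamp

ROBOT

A 6-joint arm with a two-finger parallel gripper is mounted at the origin on the work surface. World frame = base frame: x ahead of the robot, y to its left, z up, the work surface at z = 0. Lengths are in mm, angles in rad, forces in N, time in s.
With the tool pointing down it reaches from about 425 to 925 mm from the base axis. Payload 12.5 kg.
Tool frame: the origin (TCP) lies at the very end of the fingers, on their centre line; the grasp point (between the pads) lies 19 mm behind it (env.grasp_offset is the distance from the TCP to the grasp point, in mm); z points along the fingers, y is the line along which they close (so a half turn about z gives the same grasp; the last joint's range is limited). The gripper opens to 85 mm and grips with 20 to 120 N. Pads are 22 mm wide; open, the fingers measure 114 mm over their backs; the gripper's body (76 mm by 85 mm) begins 54 mm behind the grasp point. The pads swing forward as they close: fully open they stand 13 mm farther back than shut.
Start: joints at [1.216, 0.491, 1.559, -0, 1.092, -0.106], TCP at [153.882, 605.777, 231.327] pointing down, gripper open.
Joint ranges: [-3.1, 3.1], [-0.84, 2.19], [0.05, 2.79], [-1.13, 4.28], [0.06, 2.93], [-2.69, 2.69]. Speed limits (rad/s): [2.22, 2.22, 2.79, 3.14, 3.14, 3.14].

INTERFACE

Orientations are given as a rotation vector (axis times angle).
In Python, from station import env, eyes gives the robot as it stands.
- The arm moves only by the tool servo_tool, never from a script. Its argument "increments" is a list of rows, each a list of 3 entries, a list of its own where there are three numbers: the turn, a rotation vector about the tool's x, y, z in rad, then the shift along the tool's x, y, z in cm, then the finger opening in cm, from 0 to 8.54. A call has 1 to 20 rows; each row is the pose to reach, as a shift and turn from the pose commanded when the call began, along the tool's axes at that moment; what a row does not reach only later rows make up. A row lasts 1/8 s, in which the tool goes at most 62.5 mm and 10.7 degrees, less where a joint would pass 70% of its speed; a pose out of reach is approached as far as the arm can. A call with a gripper value outside its range is refused whole. The fingers move at their own pace and stop on an object; "newtons" is the grip in N (left out, the last holds). Time passes only in rows, so rows that repeat a pose let the fingers close. It gives the time, the measured TCP pose, the force, the opening and the grip force at its end, in the units of the state.
- env.observe(): the state, without advancing time (a new reading comes with each control period).
- eyes.snapshot(name): name is "side" or "top"; returns (picture, depth): 480x640x3 uint8, red, green, blue; 480x640 float32, mm along the optical axis (not along the pixel's ray), 0 where there is no reading.
- eyes.get_calibration(name): a dict with "mtx" (3x3 intrinsics, pixels), "rvec" (rotation vector, rad) and "tvec" (3), from world to camera coordinates, as OpenCV has them. Camera axes: x right, y down, z forward; pixel columns grow to the right and rows downward; lengths in mm; the calibration is good to about 2 mm. A picture is of the moment at which its call begins. get_calibration takes no time and is no camera call.
- env.close_job(): hands the job in; it is judged then, once.
The state is a dict: "clock": time; "qpos": joint angles; "dq": joint speeds; "joint_torque": joint torques, N m; "ee_pos": TCP position; "ee_rot": TCP orientation; "force": force on the tool from outside, world axes, zero at the start; "moment": the same for the moment, N m; "opening": opening from 0.0 (shut) to 1.0 (fully open); "grasp_force": force on a finger pad.
Only numpy, scipy, OpenCV 4.12 (cv2) and the standard library are available. Lean on these libraries where they do the work, as an engineer would, in place of code of your own. Each camera call takes 0.05 s, during which the arm holds its last target. There are 200 camera calls.

TASK

Without dropping it, lay the standing bangle mandrel on its side in the open end of the marking jig's V-cradle, nose towards the stamp but still short of the stamp's bridge, and let go; then take hold of it again round its middle, slide it on under the bridge until its nose rests against the end stop, and let go. With the face of the mallet's head, held by the handle, drive the sprung stamp right down onto the mandrel, then stand the mallet back on the bench on its face as it was. Do not push the stamp down with the hand, and leave the other things on the bench alone.

Things in the scene. Friction and masses are not known exactly. Their poses are not given: they have to be found in the camera images.
- mandrel: loose bangle mandrel: a round bar 46 mm in diameter and 130 mm long, 0.4 kg; its lower 50 mm is a wooden grip, the rest bright steel of the same diameter with a 12 mm wide silver band 102 to 114 mm up and a tapered nose over the last 14 mm (28 mm wide flat at the end). It starts upright on its grip. Origin: centre of the grip's end face; z runs along the bar to the nose
- mandrel_mid (a point): middle of the mandrel, on its axis, 65 mm from either end
- mandrel_tip (a point): centre of the mandrel's nose end face, on the axis, 130 mm from the origin
- jig: dark steel marking jig, fixed: base 110 mm (x) by 274 mm (y), 12 mm thick, from y = -176 to 98 mm. Origin: on the bench under the cradle's axis; y runs along the cradle from its open end to the stamp, z up. Four V supports, each 14 mm long and 54 mm wide, at y = -165, -83, -35 and 30 mm; they hold the mandrel with its axis 60 mm above the bench; their tops are 11 mm below that axis
- bridge (a point): centre of the top of the bridge over the cradle, at jig y = 58 mm, 101 mm above the bench; the bridge is 30 mm long along the cradle (y = 43 to 73 mm), its two posts 76 mm apart inside and 104 mm outside, its underside 91 mm above the bench (8 mm over a lying mandrel)
- end_stop (a point): point on the cradle's axis on the face of the upright end stop, at jig y = 80 mm; the stop is a plate 44 mm wide, 8 mm thick, its top 75 mm above the bench. The mandrel's nose touches this point when home
- cradle_seat (a point): point on the cradle's axis at jig x = 0, y = 0, 60 mm above the bench; axes as the jig's. When the mandrel is home its middle lies 15 mm further on, at y = 15 mm, its tip at y = 80 mm
- stamp: sprung upright steel stamp in the bridge at jig y = 58 mm, foot 14 mm in diameter, cap 32 mm in diameter. Origin: centre of its foot, 93 mm above the bench when up. It needs about 6 N and moves 10 mm down until the foot meets a mandrel that is home, and springs back up
- stamp_top (a point): centre of the top of the stamp's cap, 131 mm above the bench when up
- mallet: loose mallet, 0.3 kg, standing on one face of its head: head an upright round wooden drum 52 mm in diameter, 72 mm high; handle a straight wooden bar 20 mm wide and 22 mm high that leaves the head towards the mallet's -x, its centre line 36 mm above the face, its end 175 mm from the head's axis. Origin: centre of the lower (striking) face; z up through the head
- mallet_grip (a point): point on the handle's centre line, 62 mm from the head's axis, 36 mm above the striking face
- wax_pot: bystander: round amber glass pot with steel lid, 50 mm in diameter, 55 mm high; origin centre of the underside
- ring_box: bystander: closed black ring box, 60 x 60 x 47 mm; origin centre of the underside
- open_ring_box: bystander: open black ring box, 60 x 60 mm, its lid standing to 82 mm on the +x side; origin centre of the underside
- tray: bystander: black jewellery tray 110 x 200 x 28 mm with bangles; origin centre of the underside
- driver: bystander: screwdriver lying on the bench, 170 mm long along its x
- loupe: bystander: steel loupe tin, 40 mm in diameter, 36 mm high; origin centre of the underside
There are look-alikes about, which are no part of the job. There is more than one size of the mandrel; the job needs the smaller. There is more than one size of the mallet; the one meant has the size given above.

How it is judged (in metres and radians):
On the way, in this order (a step that is already met when the one before it is completed fails the run):
1. the mandrel lies in the cradle, let go, nose towards the stamp and at least 30 mm short of the end stop (angle between the z axis of mandrel and the y axis of jig, either way round below 0.08 rad and z of mandrel_mid in the frame of cradle_seat between -0.004 and 0.004 m and x of mandrel_mid in the frame of cradle_seat between -0.005 and 0.005 m and y of mandrel_tip in the frame of cradle_seat between -0.09 and 0.05 m and contact force between the fingers and mandrel below 0.1 N), for 0.2 s.
2. the fingers hold the mandrel again, within 50 mm of its middle (contact force between the fingers and mandrel above 2 N and distance between the grasp point and mandrel_mid below 0.05 m), for 0.1 s.
3. the mandrel lies home in the cradle, nose within 4 mm of the end stop, let go (angle between the z axis of mandrel and the y axis of jig, either way round below 0.08 rad and z of mandrel_mid in the frame of cradle_seat between -0.004 and 0.004 m and x of mandrel_mid in the frame of cradle_seat between -0.005 and 0.005 m and y of mandrel_tip in the frame of cradle_seat above 0.076 m and contact force between the fingers and mandrel below 0.1 N), for 0.2 s.
4. the mallet's face, over the stamp's cap, has driven the stamp down onto the mandrel (angle between the z axis of mandrel and the y axis of jig, either way round below 0.08 rad and z of mandrel_mid in the frame of cradle_seat between -0.004 and 0.004 m and x of mandrel_mid in the frame of cradle_seat between -0.005 and 0.005 m and y of mandrel_tip in the frame of cradle_seat above 0.076 m and z of stamp_top in the frame of cradle_seat below 0.0625 m and contact force between mallet and stamp above 1 N and contact force between stamp and mandrel above 0.5 N and horizontal distance between mallet and stamp_top below 0.03 m and angle between mallet's own z axis and vertical below 0.5 rad), for 0.02 s.
At the end, for the whole second after the job is handed in: The mandrel lies at rest in the cradle (axis within 5 mm across, 4 mm in height and 0.08 rad of the cradle's), nose towards the stamp and within 4 mm of the end stop; the stamp is up again; the mallet stands at rest on the bench on its striking face, upright within 0.1 rad (angle between the z axis of mandrel and the y axis of jig, either way round below 0.08 rad and z of mandrel_mid in the frame of cradle_seat between -0.004 and 0.004 m and x of mandrel_mid in the frame of cradle_seat between -0.005 and 0.005 m and y of mandrel_tip in the frame of cradle_seat above 0.076 m and linear speed of each of mandrel, mallet below 0.02 m/s and z of stamp_top in the frame of cradle_seat above 0.068 m and height (world z) of mallet below 0.006 m and angle between mallet's own z axis and vertical below 0.1 rad); the robot touches nothing.
It fails at once if the mandrel is dropped or knocked (moves faster than 0.5 m/s with no finger on it) (contact force between the fingers and mandrel below 0.1 N and linear speed of mandrel above 0.5 m/s).
It fails at once if the hand or arm pushes the stamp down by more than 3 mm (z of stamp_top in the frame of cradle_seat below 0.068 m and contact force between any of the fingers, the arm and stamp above 1 N).
It fails at once if another thing on the bench is moved more than 30 mm (distance of any of wax_pot, ring_box, open_ring_box, tray, driver, loupe from where it was at the start of the episode above 0.03 m).
It also fails if it takes over 72 s, if anything falls off the work surface, if the arm or the gripper's body presses on something with over 40 N, if the wrist force passes 120 N, or if a joint passes its speed limit or range.

## Working session

There is one attempt and no reset: what is moved stays moved. The work goes in short steps, Python scripts to look and compute and a tool call to move; the robot and the scene stay as the last step left them, time stands still between calls to the robot, and variables do not carry over. Pictures are saved under pics/ and viewed, at most 10 in all, crops included, and the job is handed in when it is done.

Besides the shell and the picture viewer there is one more tool, called after "Request:" in YAML: its name, and indented under it one key for each argument. servo_tool: Moves the arm, as the interface text tells. Its arguments: {"type":"object","properties":{"increments":{"type":"array"},"newtons":{"type":"number"}},"required":["increments"]}

```bash
ls; mkdir -p pics
python3 - <<'E'
from station import env, eyes
import cv2, numpy as np
for n in ("top","side"):
    p,d=eyes.snapshot(n); cv2.imwrite(f"pics/{n}0.png",p[...,::-1]); np.save(f"pics/{n}0.npy",d); np.save(f"pics/{n}0p.npy",p)
    c=eyes.get_calibration(n); R=cv2.Rodrigues(np.array(c["rvec"],float))[0]
    print(n,np.array(c["mtx"]).tolist(), (-R.T@np.array(c["tvec"]).ravel()).round(), R.round(2).tolist())
s=env.observe(); print(s["ee_pos"],s["ee_rot"],s["opening"],env.grasp_offset)
E
```

```text
pics
top [[544.4925230560534, 0.0, 315.5035118431191], [0.0, 544.4925230560534, 234.35705820373252], [0.0, 0.0, 1.0]] [ 434.   29. 1279.] [[0.02, -1.0, 0.01], [-0.99, -0.02, -0.13], [0.13, -0.01, -0.99]]
side [[564.7546425370043, 0.0, 318.6776975989735], [0.0, 564.7546425370043, 241.74990432849066], [0.0, 0.0, 1.0]] [ 196. 1008.  854.] [[-0.92, -0.4, 0.02], [-0.25, 0.52, -0.82], [0.31, -0.75, -0.58]]
[153.81216779 605.56360606 230.77426695] [-3.89846354e-01 -3.11705427e+00  1.54503769e-03] 1.0011430582829308 18.700000000000003
```

View pics/top0.png

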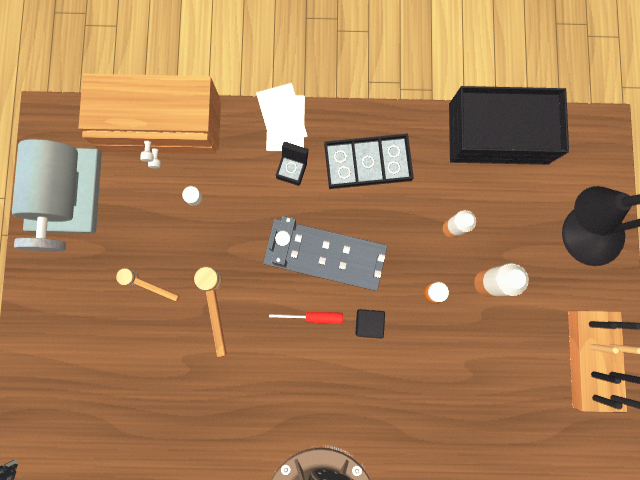

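View pics/side0.png

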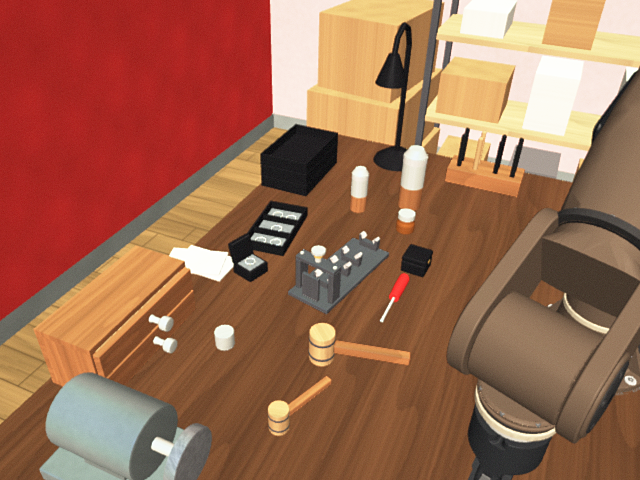

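The top picture shows two mandrels, at (460,222), small, and (505,280), large. The amber pot at (437,292) could be taken for a mandrel. There are two mallets, at (207,280), whose head is about 25 px, and (125,277), about 17 px. The jig has its stamp at (282,238) and its open end at about (382,265). By size I choose the mandrel at (460,222) and the mallet at (207,280). Next I check both with depth and a crop.

```bash
cat > h.py <<'E'
import cv2, numpy as np
from station import env, eyes
from scipy.spatial.transform import Rotation as Ro
def cloud(n,d):
    c=eyes.get_calibration(n); K=np.array(c["mtx"]); R=cv2.Rodrigues(np.array(c["rvec"],float))[0]; t=np.array(c["tvec"],float).ravel()
    v,u=np.mgrid[:480,:640]
    P=np.stack([(u-K[0,2])/K[0,0]*d,(v-K[1,2])/K[1,1]*d,d],-1)
    W=(P-t)@R; W[d<=0]=np.nan; return W
def box(W,r,lo,hi):
    x0,x1,y0,y1=r; m=(W[...,0]>x0)&(W[...,0]<x1)&(W[...,1]>y0)&(W[...,1]<y1)&(W[...,2]>lo)&(W[...,2]<hi)
    return W[m]
def circ(P):
    (x,y),r=cv2.minEnclosingCircle(P[:,:2].astype(np.float32)); return np.round([x,y,2*r,*np.median(P,0)],1),len(P)
E
python3 - <<'E'
from h import *
d=np.load("pics/top0.npy"); p=np.load("pics/top0p.npy"); W=cloud("top",d)
def at(u,v): return W[v,u].round()
for nm,(u,v) in dict(m1=(466,218),m2=(514,278),pot=(438,291),mal1=(206,278),mal2=(125,276),malend=(220,352),stamp=(282,238),openend=(383,265),bench=(300,420),ringbox=(370,323),open=(290,172)).items(): print(nm,at(u,v))
c=W[218,466]; r=(c[0]-45,c[0]+45,c[1]-45,c[1]+45)
for lo in (120,60,10): print("mandrel",lo,circ(box(W,r,lo,150)))
c=W[278,206]; r=(c[0]-45,c[0]+45,c[1]-45,c[1]+45); print("mal head",circ(box(W,r,62,90)))
H=box(W,(c[0]-200,c[0]+20,c[1]-80,c[1]+60),35,58); print("handle rect",cv2.minAreaRect(H[:,:2].astype(np.float32)),np.median(H,0))
c=W[238,282]; S=box(W,(c[0]-40,c[0]+40,c[1]-40,c[1]+40),120,145); print("stamp",circ(S))
B=box(W,(c[0]-170,c[0]+90,c[1]-280,c[1]+70),5,20); print("base",cv2.minAreaRect(B[:,:2].astype(np.float32)),np.median(B[:,2]))
V=box(W,(c[0]-170,c[0]+90,c[1]-280,c[1]+70),42,56);print("V",cv2.minAreaRect(V[:,:2].astype(np.float32)),np.median(V[:,2]))
a=cv2.resize(p[195:310,415:535],(480,460),interpolation=2); b=cv2.resize(p[255:370,105:180+45],(480,460),interpolation=2)
a=cv2.resize(a,(390,374)); b=cv2.resize(b,(390,374)); cv2.imwrite("pics/crop.png",np.hstack([a,b])[...,::-1])
E
```

```text
m1 [ 632. -302.  128.]
m2 [ 502. -383.  179.]
pot [ 477. -258.   51.]
mal1 [496. 260.  70.]
mal2 [498. 445.  52.]
malend [334. 226.  48.]
stamp [581.  91. 131.]
openend [ 538. -141.   -1.]
bench [182.  47.  -4.]
ringbox [ 403. -106.   47.]
open [749.  82.  35.]
mandrel 120 (array([ 628.3, -304.2,   40.9,  627.1, -302.9,  126.9]), 243)
mandrel 60 (array([ 628. , -303.8,   47.4,  623.8, -296.6,  119.7]), 493)
mandrel 10 (array([ 628. , -303.8,   47.4,  622.7, -294. ,  116.2]), 610)
mal head (array([495.7, 261.8,  51.4, 495.8, 261.1,  70.3]), 432)
handle rect ((418.38751220703125, 243.43212890625), (189.39414978027344, 33.56332015991211), 6.701684474945068) [401.87521275 239.50052075  45.07010387]
stamp (array([581. ,  90.8,  31.9, 580.5,  91.2, 129.6]), 174)
base ((536.31396484375, -14.470443725585938), (344.73052978515625, 250.99977111816406), 89.35710906982422) 10.781036275689168
V ((513.6539916992188, -15.3021240234375), (292.4181823730469, 156.2624969482422), 72.56979370117188) 45.51802648096986
```

View pics/crop.png

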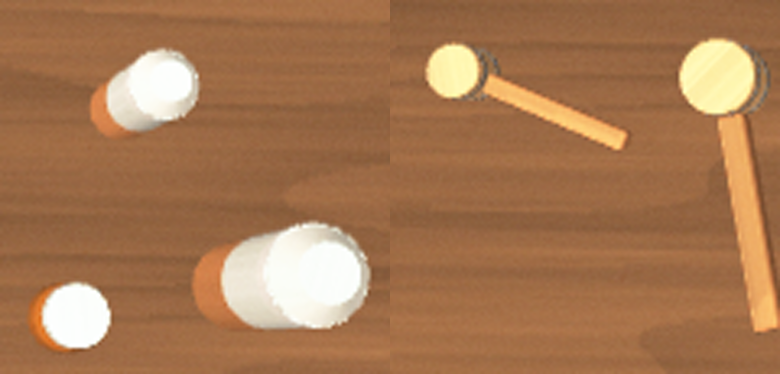

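The crop confirms it. The small mandrel is the upper one on the left (about 46 mm wide, top at 128 mm). The mallet on the right has a 51 mm head with its top at 70 mm. Next I refine the jig axis and the handle direction.

Run:
```python
from h import *
d=np.load("pics/top0.npy"); p=np.load("pics/top0p.npy"); W=cloud("top",d)
hsv=cv2.cvtColor(p,cv2.COLOR_RGB2HSV)
x,y,z=W[...,0],W[...,1],W[...,2]
reg=(x>440)&(x<660)&(y>-175)&(y<150)&(hsv[...,1]<90)&(z>6)&(z<140)
reg&=~((x<470)&(y>-60)&(z<9))
n,l,st,ce=cv2.connectedComponentsWithStats(reg.astype(np.uint8)); k=1+np.argmax(st[1:,4]); M=l==k
print(st[k])
B=W[M&(z<18)]; r=cv2.minAreaRect(B[:,:2].astype(np.float32)); print("base",r,cv2.boxPoints(r).round())
T=W[M&(z>44)&(z<60)]
n,l2,st,ce=cv2.connectedComponentsWithStats((M&(z>43)&(z<62)).astype(np.uint8),connectivity=8)
for i in range(1,n):
    if st[i,4]>8: print(st[i,4],W[l2==i].mean(0).round(1))
Br=W[M&(z>96)&(z<106)]; print("bridge",cv2.minAreaRect(Br[:,:2].astype(np.float32)))
woo=(x>310)&(x<470)&(y>200)&(y<280)&(z>42)&(z<53)
H=W[woo]; 
for a in range(320,470,30):
    q=H[(H[:,0]>a)&(H[:,0]<a+30)]; print("handle",q.mean(0).round(1),np.ptp(q[:,1]).round(1))
print(H[:,0].min())
```

```text
[ 263  216  124   75 5372]
base ((559.8211059570312, -3.623321533203125), (273.8013000488281, 110.29672241210938), 77.59182739257812) [[ 477. -125.]
 [ 584. -149.]
 [ 643.  118.]
 [ 535.  142.]]
20 [595.8  59.2  47.2]
26 [580.5  -5.   45.8]
24 [571.1 -51.5  46. ]
28 [554.5  68.   45.5]
22 [ 552.7 -131.7   45.9]
21 [539.9   4.7  46.6]
17 [529.5 -41.2  45.9]
26 [ 512.5 -122.4   45.5]
bridge ((580.4212646484375, 90.80516052246094), (29.923812866210938, 104.11544036865234), 77.62831115722656)
handle [338.7 227.2  45.6] 21.6
handle [365.6 233.1  45.8] 23.1
handle [395.4 239.7  45.6] 25.7
handle [425.5 246.4  45.8] 23.6
handle [454.9 252.6  45.7] 24.0
325.23767285189626
```

```bash
cat >> h.py <<'E'
def Rm(phi,tau):
    a,t=np.radians([phi,tau]); h=np.array([np.cos(a),np.sin(a),0]); Z=np.array([0,0,1.]); y=np.array([np.sin(a),-np.cos(a),0])
    z=np.sin(t)*h-np.cos(t)*Z; x=np.cos(t)*h+np.sin(t)*Z
    return np.stack([x,y,z],1)
def plan(*T):
    s=env.observe(); R0=Ro.from_rotvec(s["ee_rot"]).as_matrix(); p0=np.array(s["ee_pos"])
    print(round(s["clock"],2),"q",np.round(s["qpos"],2),"p",p0.round(1),"open",round(s["opening"],3),"gf",s["grasp_force"],"F",np.round(s["force"],1))
    for p,phi,tau in T:
        print("turn",Ro.from_matrix(R0.T@Rm(phi,tau)).as_rotvec().round(3).tolist(),"shift",(R0.T@(np.array(p,float)-p0)/10).round(2).tolist())
def grip(G,tau,phi): # tcp for a grasp point
    return np.array(G)+env.grasp_offset*Rm(phi,tau)[:,2]
E
python3 - <<'E'
from h import *
print([a for a in dir(env) if a[0]!='_'])
plan(((480,350,300),60,0),((600,0,320),75,0),((610,-250,320),90,0),((610,-400,320),90,0))
E
```

```text
['Unreachable', 'close_job', 'grasp_offset', 'observe']
0.1 q [ 1.22  0.49  1.56  0.    1.09 -0.11] p [153.8 605.6 230.8] open 1.001 gf 0.0 F [0.2 0.2 0.6]
turn [-0.001, 0.001, 1.846] shift [-37.91, -16.74, -6.91]
turn [-0.001, 0.001, 1.584] shift [-58.16, -47.71, -8.88]
turn [-0.001, 0.001, 1.322] shift [-65.28, -71.69, -8.86]
turn [-0.001, 0.001, 1.322] shift [-68.98, -86.23, -8.84]
```

Request:
servo_tool:
  increments:
    - [[0, 0, 0.5], [-38, -16.7, -7], 8.5]
    - [[0, 0, 0.8], [-38, -16.7, -7], 8.5]
    - [[0, 0, 1.0], [-38, -16.7, -7], 8.5]
    - [[0, 0, 1.2], [-38, -16.7, -7], 8.5]
    - [[0, 0, 1.32], [-38, -16.7, -7], 8.5]
    - [[0, 0, 1.32], [-38, -16.7, -7], 8.5]
    - [[0, 0, 1.32], [-58, -47.7, -9], 8.5]
    - [[0, 0, 1.32], [-58, -47.7, -9], 8.5]
    - [[0, 0, 1.32], [-58, -47.7, -9], 8.5]
    - [[0, 0, 1.32], [-58, -47.7, -9], 8.5]
    - [[0, 0, 1.32], [-58, -47.7, -9], 8.5]
    - [[0, 0, 1.32], [-58, -47.7, -9], 8.5]
    - [[0, 0, 1.32], [-65, -71.7, -9], 8.5]
    - [[0, 0, 1.32], [-65, -71.7, -9], 8.5]
    - [[0, 0, 1.32], [-65, -71.7, -9], 8.5]
    - [[0, 0, 1.32], [-65, -71.7, -9], 8.5]
    - [[0, 0, 1.32], [-69, -86.2, -9], 8.5]
    - [[0, 0, 1.32], [-69, -86.2, -9], 8.5]
    - [[0, 0, 1.32], [-69, -86.2, -9], 8.5]
    - [[0, 0, 1.32], [-69, -86.2, -9], 8.5]

```text
clock: 2.6
ee_pos: [609.3, -403.5, 319.3]
ee_rot: [-2.222, -2.218, 0.001]
force: [0.7, 0.4, 0.5]
opening: 0.996
grasp_force: 0.0
```

Run:
```python
from h import *
z=Rm(90,55)[:,2]; t=grip((628,-304,68),55,90)
plan((t-110*z+[0,0,120],90,55),(t-110*z,90,55),(t,90,55))
d=np.load("pics/top0.npy"); W=cloud("top",d); c=W[278,514]
print(circ(box(W,(c[0]-80,c[0]+60,c[1]-60,c[1]+80),60,220)))
```

```text
2.6 q [-0.68  0.6   1.13 -0.    1.41 -0.67] p [ 609.3 -403.5  319.3] open 0.996 gf 0.0 F [0.7 0.4 0.5]
turn [-0.001, 0.959, -0.003] shift [2.46, 1.88, 7.89]
turn [-0.001, 0.959, -0.003] shift [2.45, 1.9, 19.89]
turn [-0.001, 0.959, -0.003] shift [11.46, 1.89, 26.21]
(array([ 500.3, -384.7,   66.6,  497.9, -369.8,  166.6]), 1210)
```

Request:
servo_tool:
  increments:
    - [[0, 0.2, 0], [0.5, 1.9, 0], 8.5]
    - [[0, 0.4, 0], [1, 1.9, 0], 8.5]
    - [[0, 0.6, 0], [1.5, 1.9, 2], 8.5]
    - [[0, 0.8, 0], [2, 1.9, 4], 8.5]
    - [[0, 0.96, 0], [2.5, 1.9, 8], 8.5]
    - [[0, 0.96, 0], [2.5, 1.9, 8], 8.5]
    - [[0, 0.96, 0], [2.5, 1.9, 8], 8.5]

```text
clock: 3.48
ee_pos: [629.9, -374.4, 242.8]
ee_rot: [-1.643, -1.649, -0.852]
force: [0.5, 0.5, 1.1]
opening: 0.998
grasp_force: 0.0
```

Run:
```python
from h import *
z=Rm(90,55)[:,2]; t=grip((628,-304,68),55,90)
plan((t-110*z,90,55),(t,90,55))
p,d=eyes.snapshot("side"); p2,d2=eyes.snapshot("top")
cv2.imwrite("pics/b.png",np.hstack([cv2.resize(p[0:320,240:640],(400,320)),cv2.resize(p2[100:420,240:640],(400,320))])[...,::-1])
W=cloud("side",d); W2=cloud("top",d2)
for w,n in((W,"side"),(W2,"top")):
    Q=box(w,(420,590,-460,-310),185,900); print(n,len(Q), Q[:,2].min() if len(Q) else None)
```

```text
3.48 q [-0.82  0.94  0.91  0.66  2.   -0.77] p [ 629.9 -374.4  242.8] open 0.998 gf 0.0 F [0.5 0.5 1.1]
turn [-0.002, 0.004, 0.003] shift [-10.25, -0.2, 6.7]
turn [-0.002, 0.004, 0.003] shift [-10.21, -0.18, 17.7]
side 290 185.07819123832965
top 7405 250.574515737762
```

View pics/b.png

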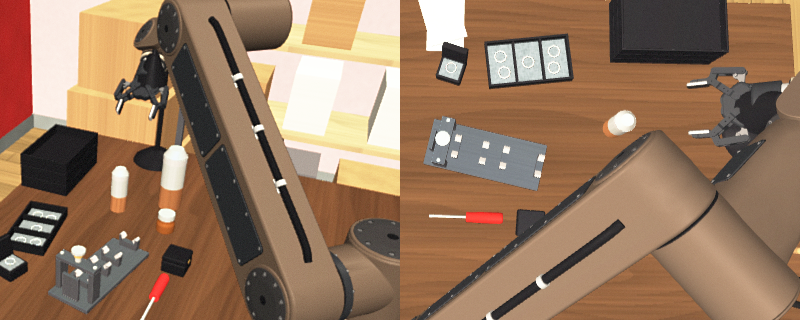

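The left half (side) shows the arm reaching over, with the gripper tilted near (140,85), the small mandrel at (120,190) and the large one at (174,185). In the top half, the small mandrel is at (620,122) and the fingers are near (700,110), lined up with it. The forearm hides the large mandrel, so I estimate the kinematics to check the clearance.

```bash
cat > fk.py <<'E'
from h import *
from scipy.optimize import least_squares
def fk(q,P,parts=False):
    a,b,H,L,o,e=P; r=lambda ax,t: Ro.from_euler(ax,t)
    R1=r('z',q[0]); R2=R1*r('y',q[1]); R3=R2*r('y',q[2]); R4=R3*r('z',q[3]); R5=R4*r('y',q[4])
    sh=np.array([0,0,H]); el=sh+R2.apply([0,0,a]); wr=el+R3.apply([e,o,b]); tc=wr+R5.apply([0,0,L])
    return (el,wr,tc,R5*r('z',q[5])) if parts else tc
D=[([1.216,.491,1.559,0,1.092,-.106],[153.9,605.8,231.3]),([-.68,.6,1.13,0,1.41,-.67],[609.3,-403.5,319.3])]
s=env.observe(); D.append((s["qpos"],s["ee_pos"]))
def fit():
    f=least_squares(lambda P: np.concatenate([(fk(q,P)-p) for q,p in D]+[[(P[5])*.1]]),[450,450,300,250,66,0]); return f.x,f.fun
E
python3 - <<'E'
from fk import *
P,res=fit(); print(P.round(1),res.round(1)); el,wr,tc,R=fk(D[-1][0],P,True); print(el.round(),wr.round(),tc.round()); print(R.as_rotvec(),D and s["ee_rot"])
np.save("P.npy",P)
f=lambda q:(lambda o:np.concatenate([o[2]-tt,(o[3].inv()*Ro.from_matrix(Rm(90,55))).as_rotvec()*300]))(fk(q,P,True))
z=Rm(90,55)[:,2]; g=grip((628,-304,68),55,90)
print((R.inv()*Ro.from_rotvec(s["ee_rot"])).as_rotvec())
for tt in (g-110*z,g):
    r=least_squares(f,s["qpos"]); el,wr,tc,_=fk(r.x,P,True); print(r.x.round(2),r.cost.round(2),"el",el.round(),"wr",wr.round())
E
```

```text
[583.7 406.7 181.3 251.1  67.9  29. ] [-1.3  1.6  0.5 -1.4 -0.8 -0.4 -0.4  0.  -0.1  2.9]
[ 319. -344.  528.] [ 630. -579.  390.] [ 630. -374.  245.]
[-0.00710141  2.78946391  1.44158976] [-1.64357817 -1.65196797 -0.85308144]
[-1.11272315e-16 -2.46629547e-16  1.57079633e+00]
[-0.83  1.05  0.99  0.61  1.85  0.68] 0.0 el [ 341. -372.  474.] wr [ 628. -584.  264.]
[-0.75  1.03  1.23  0.64  1.64  0.6 ] 0.0 el [ 366. -342.  482.] wr [ 628. -494.  201.]
```

The fitted model puts the forearm about 360 mm up over the large mandrel, whose top is at 180 mm, so it is clear. I go in.

Request:
servo_tool:
  increments:
    - [[0, 0, 0], [-5, -0.2, 3], 8.5]
    - [[0, 0, 0], [-10.2, -0.2, 6.7], 8.5]
    - [[0, 0, 0], [-10.2, -0.2, 6.7], 8.5]
    - [[0, 0, 0], [-10.2, -0.2, 12], 8.5]
    - [[0, 0, 0], [-10.2, -0.2, 15], 8.5]
    - [[0, 0, 0], [-10.2, -0.2, 17.7], 8.5]
    - [[0, 0, 0], [-10.2, -0.2, 17.7], 8.5]
    - [[0, 0, 0], [-10.2, -0.2, 17.7], 4]
    - [[0, 0, 0], [-10.2, -0.2, 17.7], 4]
    - [[0, 0, 0], [-10.2, -0.2, 17.7], 4]
    - [[0, 0, 0], [-10.2, -0.2, 17.7], 4]
    - [[0, 0, 0], [-10.2, -0.2, 17.7], 4]
  newtons: 60

```text
clock: 5.08
ee_pos: [627.6, -289.3, 57.7]
ee_rot: [-1.643, -1.646, -0.857]
force: [1.8, -2.2, 5.6]
opening: 0.522
grasp_force: 60.1
```

Run:
```python
from h import *
plan()
```

```text
5.08 q [-0.75  1.04  1.21  0.64  1.65 -0.97] p [ 627.6 -289.3   57.7] open 0.522 gf 60.07211208343506 F [ 1.8 -2.2  5.6]
```

```bash
cat >> fk.py <<'E'
P=np.load("P.npy") if __import__("os").path.exists("P.npy") else None
def ik(q0,p,phi,tau):
    f=lambda q:(lambda o:np.concatenate([o[2]-p,((o[3]*Ro.from_euler('z',np.pi/2)).inv()*Ro.from_matrix(Rm(phi,tau))).as_rotvec()*300]))(fk(q,P,True))
    r=least_squares(f,q0); return r.x,r.cost
O=np.array([568.2,34.35,0]); J=np.array([.2147,.9767,0]); X=np.array([.9767,-.2147,0])
def jig(x,y,z): return O+x*X+y*J+[0,0,z]
E
python3 - <<'E'
from fk import *
q=np.array(s["qpos"])
T=[]
for G,phi,tau in [((628,-304,200),90,55),((600,-220,260),87,30),((570,-140,260),82,0),(jig(0,-112,200),77.6,-35),(jig(0,-112,90),77.6,-35),(jig(0,-112,61),77.6,-35)]:
    p=grip(G,tau,phi); T.append((p,phi,tau)); q,c=ik(q,p,phi,tau); print(q.round(2),round(c,2),fk(q,P,True)[1].round())
plan(*T)
E
```

```text
[-0.75  0.88  1.18  0.66  1.79 -0.85] 0.0 [ 628. -494.  333.]
[-0.61  0.59  1.43  0.44  1.43 -0.69] 0.0 [ 594. -336.  461.]
[-0.36  0.42  1.65  0.    1.07 -0.22] 0.0 [ 570. -140.  492.]
[-0.02  0.52  1.79 -0.69  1.08  0.61] 0.0 [573.  55. 390.]
[-0.02  0.68  1.87 -0.8   0.9   0.8 ] 0.0 [573.  55. 280.]
[-0.02  0.73  1.88 -0.83  0.86  0.85] 0.0 [573.  55. 251.]
5.08 q [-0.75  1.04  1.21  0.64  1.65 -0.97] p [ 627.6 -289.3   57.7] open 0.522 gf 60.07211208343506 F [ 1.8 -2.2  5.6]
turn [0.001, 0.001, 0.002] shift [10.81, 0.07, -7.5]
turn [-0.034, -0.435, 0.041] shift [19.76, -2.67, -4.25]
turn [-0.065, -0.958, 0.13] shift [23.62, -5.71, 1.68]
turn [-0.039, -1.563, 0.238] shift [22.12, -8.54, 9.39]
turn [-0.039, -1.563, 0.238] shift [13.12, -8.56, 15.7]
turn [-0.039, -1.563, 0.238] shift [10.74, -8.57, 17.37]
```

Request:
servo_tool:
  increments:
    - [[0, 0, 0], [3.6, 0, -2.5], 4]
    - [[0, 0, 0], [7.2, 0, -5], 4]
    - [[0, 0, 0], [10.8, 0, -7.5], 4]
    - [[-0.01, -0.15, 0.01], [13.8, -0.9, -6.4], 4]
    - [[-0.02, -0.3, 0.03], [16.8, -1.8, -5.3], 4]
    - [[-0.034, -0.435, 0.041], [19.8, -2.7, -4.2], 4]
    - [[-0.045, -0.6, 0.07], [21, -3.7, -2.3], 4]
    - [[-0.055, -0.78, 0.1], [22.3, -4.7, -0.3], 4]
    - [[-0.065, -0.958, 0.13], [23.6, -5.7, 1.7], 4]
    - [[-0.058, -1.11, 0.157], [23.3, -6.4, 3.6], 4]
    - [[-0.052, -1.26, 0.184], [22.9, -7.1, 5.5], 4]
    - [[-0.045, -1.41, 0.21], [22.5, -7.8, 7.5], 4]
    - [[-0.039, -1.563, 0.238], [22.1, -8.5, 9.4], 4]
    - [[-0.039, -1.563, 0.238], [22.1, -8.5, 9.4], 4]
    - [[-0.039, -1.563, 0.238], [19, -8.55, 11.5], 4]
    - [[-0.039, -1.563, 0.238], [16, -8.55, 13.6], 4]
    - [[-0.039, -1.563, 0.238], [13.1, -8.55, 15.7], 4]
    - [[-0.039, -1.563, 0.238], [13.1, -8.55, 15.7], 4]
    - [[-0.039, -1.563, 0.238], [13.1, -8.55, 15.7], 4]

```text
clock: 7.45
ee_pos: [542.0, -85.1, 74.9]
ee_rot: [2.092, 1.683, -0.659]
force: [0.2, -0.7, -4.2]
opening: 0.518
grasp_force: 62.6
```

Run:
```python
from fk import *
plan(*[(grip(jig(0,-112,z),-35,77.6),77.6,-35) for z in (90,65,61)])
p,d=eyes.snapshot("side"); p2,d2=eyes.snapshot("top"); np.save("pics/c.npy",d)
cv2.imwrite("pics/c.png",np.hstack([cv2.resize(p[140:340,250:450],(400,400)),cv2.resize(p2[170:330,240:400],(400,400))])[...,::-1])
```

```text
7.45 q [-0.01  0.69  1.85 -0.79  0.91  0.79] p [542.  -85.1  74.9] open 0.518 gf 62.611284255981445 F [ 0.2 -0.7 -4.2]
turn [-0.001, -0.002, 0.001] shift [-0.02, -0.01, 0.04]
turn [-0.001, -0.002, 0.001] shift [1.41, -0.0, 2.09]
turn [-0.001, -0.002, 0.001] shift [1.64, -0.0, 2.42]
```

View pics/c.png

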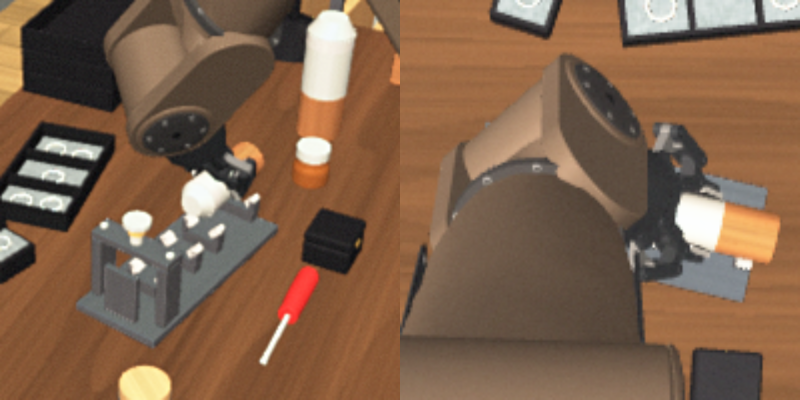

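The mandrel hangs level over the open end with its nose towards the stamp. In the left half the nose is at (205,195) and the stamp at (137,228). In the right half the wooden end is at (755,235), over the jig's end. I lower it.

Request:
servo_tool:
  increments:
    - [[0, 0, 0], [0.7, 0, 1], 4]
    - [[0, 0, 0], [1.1, 0, 1.6], 4]
    - [[0, 0, 0], [1.4, 0, 2.1], 4]
    - [[0, 0, 0], [1.55, 0, 2.25], 4]
    - [[0, 0, 0], [1.65, 0, 2.42], 4]
    - [[0, 0, 0], [1.65, 0, 2.42], 4]
    - [[0, 0, 0], [1.65, 0, 2.42], 4]

```text
clock: 8.43
ee_pos: [541.3, -85.1, 47.3]
ee_rot: [2.089, 1.68, -0.662]
force: [-5.0, 6.5, 31.0]
opening: 0.516
grasp_force: 66.5
```

Run:
```python
from fk import *
plan()
p2,d2=eyes.snapshot("top"); W=cloud("top",d2)
rel=(W-O); yj=rel@J; xj=rel@X
for a in range(-182,-120,6):
    m=(yj>a)&(yj<a+6)&(abs(xj)<30)&(W[...,2]>55)&(W[...,2]<100); 
    if m.sum()>5: print(a,m.sum(),"top z",np.percentile(W[m][:,2],95).round(1),"x mid",(xj[m].min()+xj[m].max())/2)
```

```text
8.43 q [-0.01  0.74  1.86 -0.82  0.88  0.85] p [541.3 -85.1  47.3] open 0.516 gf 66.50578737258911 F [-5.   6.5 31. ]
-182 50 top z 83.5 x mid -0.7087822348515775
-176 54 top z 83.7 x mid -0.13402222631055594
-170 54 top z 83.8 x mid -0.9640511916387897
-164 56 top z 83.4 x mid 0.017296398125715484
-158 56 top z 84.0 x mid 0.23622905255029103
-152 56 top z 84.0 x mid -0.7459839357221032
-146 55 top z 81.7 x mid -0.2889677240987858
-140 54 top z 84.1 x mid -1.0913919795760005
-134 59 top z 83.2 x mid 0.8049842124363202
-128 69 top z 82.5 x mid -0.4024214765643688
-122 67 top z 82.4 x mid -0.15076582819816586
```

Request:
servo_tool:
  increments:
    - [[0, 0, 0], [-0.1, 0, -0.15], 4.6]
    - [[0, 0, 0], [-0.1, 0, -0.15], 5.5]
    - [[0, 0, 0], [-0.1, 0, -0.15], 7]
    - [[0, 0, 0], [-0.1, 0, -0.15], 8.5]
    - [[0, 0, 0], [-0.1, 0, -0.15], 8.5]
    - [[0, 0, 0], [-0.1, 0, -0.15], 8.5]
    - [[0, 0, 0], [-0.1, 0, -3], 8.5]
    - [[0, 0, 0], [-0.1, 0, -7], 8.5]
    - [[0, 0, 0], [-0.1, 0, -12], 8.5]
    - [[0, 0, 0], [-0.1, 0, -15], 8.5]
    - [[0, 0, 0], [-0.1, 0, -15], 8.5]

```text
clock: 9.85
ee_pos: [560.4, -0.7, 169.2]
ee_rot: [2.089, 1.684, -0.656]
force: [-0.4, -0.4, -0.3]
opening: 0.996
grasp_force: 0.0
```

```bash
cat >> fk.py <<'E'
def bar(W):
    rel=(W-O); yj=rel@J; xj=rel@X; m=(yj>-200)&(yj<100)&(abs(xj)<26)&(W[...,2]>70)&(W[...,2]<90)
    r=cv2.minAreaRect(np.stack([xj[m],yj[m]],1).astype(np.float32)); print("bar rect (jig x,y)",np.round(cv2.boxPoints(r),1).tolist(),"zmax",np.percentile(W[m][:,2],95).round(1))
E
python3 - <<'E'
from fk import *
for k in (-115,): plan(*[((jig(0,k,z)),77.6,0) for z in (120,48)])
p2,d2=eyes.snapshot("top"); bar(cloud("top",d2)); p,d=eyes.snapshot("side"); bar(cloud("side",d))
cv2.imwrite("pics/d.png",np.hstack([cv2.resize(p[140:340,250:450],(400,400)),cv2.resize(p2[170:330,240:400],(400,400))])[...,::-1])
E
```

```text
9.85 q [ 0.13  0.59  1.71 -0.63  1.16  0.69] p [560.4  -0.7 169.2] open 0.996 gf 0.0 F [-0.4 -0.4 -0.3]
turn [0.001, 0.609, 0.002] shift [-3.67, -0.01, 8.56]
turn [0.001, 0.609, 0.002] shift [0.44, -0.02, 14.47]
bar rect (jig x,y) [[-22.5, -181.39999389648438], [20.299999237060547, -181.5], [20.5, -51.70000076293945], [-22.299999237060547, -51.599998474121094]] zmax 84.1
bar rect (jig x,y) [[-25.200000762939453, -182.1999969482422], [20.399999618530273, -182.39999389648438], [21.600000381469727, 92.30000305175781], [-24.0, 92.5]] zmax 84.2
```

View pics/d.png

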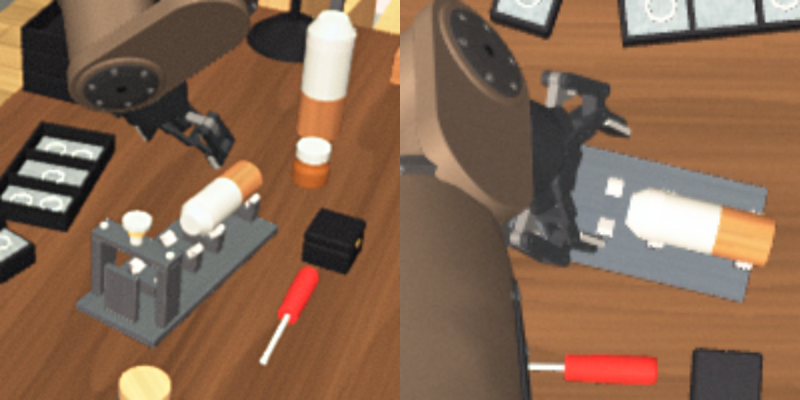

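The mandrel lies in the cradle, let go, from jig y = -181 to -52. In the right half its nose is at (633,215) and its wooden end at (770,240). I regrasp it from above, a little behind its middle.

Run:
```python
from fk import *
q=np.array(s["qpos"])
for y,z in ((-90,150),(-148,110),(-148,50),(-15,50)):
    q,c=ik(q,jig(-.7,y,z),77.6,0); print(q.round(2),round(c,2))
plan(*[(jig(-.7,y,z),77.6,0) for y,z in ((-90,160),(-148,110),(-148,50))])
```

```text
[-0.22  0.48  1.84 -0.    0.82 -0.  ] 0.0
[-0.33  0.53  1.89 -0.    0.72 -0.11] 0.0
[-0.33  0.62  1.93 -0.    0.59 -0.11] 0.0
[-0.09  0.64  1.88  0.    0.62  0.13] 0.0
9.95 q [ 0.13  0.59  1.71 -0.63  1.15  0.69] p [559.2  -1.9 167.2] open 0.998 gf 0.0 F [0.  0.1 0.5]
turn [-0.003, 0.61, 0.002] shift [-3.9, 0.02, 3.6]
turn [-0.003, 0.61, 0.002] shift [-5.79, 0.03, 11.03]
turn [-0.003, 0.61, 0.002] shift [-2.36, 0.05, 15.94]
```

Request:
servo_tool:
  increments:
    - [[0, 0.16, 0], [-1.3, 0, 1.2], 8.5]
    - [[0, 0.32, 0], [-2.6, 0, 2.4], 8.5]
    - [[0, 0.48, 0], [-3.9, 0, 3.6], 8.5]
    - [[0, 0.61, 0], [-4.8, 0, 7.3], 8.5]
    - [[0, 0.61, 0], [-5.8, 0, 11], 8.5]
    - [[0, 0.61, 0], [-5.8, 0, 11], 8.5]
    - [[0, 0.61, 0], [-4.1, 0, 13.5], 8.5]
    - [[0, 0.61, 0], [-2.4, 0, 15.9], 8.5]
    - [[0, 0.61, 0], [-2.4, 0, 15.9], 8.5]
    - [[0, 0.61, 0], [-2.4, 0, 15.9], 8.5]
    - [[0, 0.61, 0], [-2.4, 0, 15.9], 4]
    - [[0, 0.61, 0], [-2.4, 0, 15.9], 4]
    - [[0, 0.61, 0], [-2.4, 0, 15.9], 4]
    - [[0, 0.61, 0], [-2.4, 0, 15.9], 4]
    - [[0, 0.61, 0], [-2.4, 0, 15.9], 4]
    - [[0, 0.61, 0], [-2.4, 0, 15.9], 4]
  newtons: 30

```text
clock: 11.95
ee_pos: [536.1, -109.9, 52.0]
ee_rot: [-2.446, -1.969, 0.001]
force: [-0.2, 0.9, 6.5]
opening: 0.526
grasp_force: 29.7
```

Run:
```python
from fk import *
print(((s["ee_pos"]-O)@J).round(1),((s["ee_pos"]-O)@X).round(1))
plan(*[(jig(-.7,y,50),77.6,0) for y in (-100,-30,-18,-14)])
```

```text
-147.8 -0.4
11.95 q [-0.32  0.63  1.91 -0.    0.6  -0.11] p [ 536.1 -109.9   52. ] open 0.526 gf 29.729783535003662 F [-0.2  0.9  6.5]
turn [-0.001, 0.0, 0.001] shift [4.78, -0.02, 0.2]
turn [-0.001, 0.0, 0.001] shift [11.78, -0.01, 0.2]
turn [-0.001, 0.0, 0.001] shift [12.98, -0.01, 0.2]
turn [-0.001, 0.0, 0.001] shift [13.38, -0.01, 0.2]
```

Request:
servo_tool:
  increments:
    - [[0, 0, 0], [1, 0, 0], 4]
    - [[0, 0, 0], [2, 0, 0], 4]
    - [[0, 0, 0], [3, 0, 0], 4]
    - [[0, 0, 0], [4, 0, 0], 4]
    - [[0, 0, 0], [5, 0, 0], 4]
    - [[0, 0, 0], [6, 0, 0], 4]
    - [[0, 0, 0], [7, 0, 0], 4]
    - [[0, 0, 0], [8, 0, 0], 4]
    - [[0, 0, 0], [9, 0, 0], 4]
    - [[0, 0, 0], [10, 0, 0], 4]
    - [[0, 0, 0], [11, 0, 0], 4]
    - [[0, 0, 0], [11.8, 0, 0], 4]
    - [[0, 0, 0], [12.4, 0, 0], 4]
    - [[0, 0, 0], [12.7, 0, 0], 4]
    - [[0, 0, 0], [12.9, 0, 0], 4]
    - [[0, 0, 0], [12.9, 0, 0], 4]
    - [[0, 0, 0], [12.9, 0, 0], 4]

```text
clock: 14.08
ee_pos: [563.5, 15.2, 52.1]
ee_rot: [-2.447, -1.97, 0.002]
force: [-2.9, -8.6, 7.1]
opening: 0.525
grasp_force: 30.5
```

Run:
```python
from fk import *
plan(); print(((s["ee_pos"]-O)@J).round(1),((s["ee_pos"]-O)@X).round(1))
```

```text
14.07 q [-0.09  0.65  1.87 -0.    0.63  0.13] p [563.5  15.2  52.1] open 0.525 gf 30.535365343093872 F [-2.9 -8.6  7.1]
-19.7 -0.5
```

Request:
servo_tool:
  increments:
    - [[0, 0, 0], [0.1, 0, 0], 4]
    - [[0, 0, 0], [0.2, 0, 0], 4]
    - [[0, 0, 0], [0.3, 0, 0], 4]
    - [[0, 0, 0], [0.4, 0, 0], 4]
    - [[0, 0, 0], [0.4, 0, 0], 4]

```text
clock: 14.7
ee_pos: [564.3, 18.9, 52.1]
ee_rot: [-2.447, -1.97, 0.003]
force: [-1.9, -10.8, 6.1]
opening: 0.527
grasp_force: 30.5
```

Run:
```python
from fk import *
plan(); print(((s["ee_pos"]-O)@J).round(1),((s["ee_pos"]-O)@X).round(1))
```

```text
14.7 q [-0.08  0.65  1.86 -0.    0.63  0.13] p [564.3  18.9  52.1] open 0.527 gf 30.528842210769653 F [ -1.9 -10.8   6.1]
-16.0 -0.5
```

Request:
servo_tool:
  increments:
    - [[0, 0, 0], [0.1, 0, 0], 4]
    - [[0, 0, 0], [0.2, 0, 0], 4]
    - [[0, 0, 0], [0.3, 0, 0], 4]
    - [[0, 0, 0], [0.3, 0, 0], 4]

```text
clock: 15.2
ee_pos: [564.3, 19.1, 52.1]
ee_rot: [2.446, 1.97, -0.008]
force: [-8.3, -35.9, 8.8]
opening: 0.525
grasp_force: 30.8
```

Run:
```python
from fk import *
plan(); print(((s["ee_pos"]-O)@J).round(1),((s["ee_pos"]-O)@X).round(1))
p2,d2=eyes.snapshot("top"); W=cloud("top",d2); 
yj=(W-O)@J; xj=(W-O)@X
m=(yj>-110)&(yj<40)&(abs(xj)<22)&(W[...,2]>75)&(W[...,2]<87); print("tail y",np.sort(yj[m])[:15].round(1))
```

```text
15.2 q [-0.08  0.65  1.86 -0.01  0.63  0.14] p [564.3  19.1  52.1] open 0.525 gf 30.761446952819824 F [ -8.3 -35.9   8.8]
-15.8 -0.5
tail y []
```

The force jumped to 36 N with no further travel, so the nose is against the stop. I relax, open and lift straight up.

Request:
servo_tool:
  increments:
    - [[0, 0, 0], [-0.15, 0, 0], 4]
    - [[0, 0, 0], [-0.25, 0, 0], 4]
    - [[0, 0, 0], [-0.25, 0, 0], 5]
    - [[0, 0, 0], [-0.25, 0, 0], 6.5]
    - [[0, 0, 0], [-0.25, 0, 0], 8.5]
    - [[0, 0, 0], [-0.25, 0, 0], 8.5]
    - [[0, 0, 0], [-0.25, 0, 0], 8.5]
    - [[0, 0, 0], [-0.25, 0, -4], 8.5]
    - [[0, 0, 0], [-0.25, 0, -10], 8.5]
    - [[0, 0, 0], [-0.25, 0, -16], 8.5]
    - [[0, 0, 0], [-0.25, 0, -20], 8.5]
    - [[0, 0, 0], [-10, -10, -20], 8.5]
    - [[0, 0, 0], [-10, -10, -20], 8.5]
    - [[0, 0, 0], [-10, -10, -20], 8.5]

```text
clock: 17.0
ee_pos: [443.8, -54.3, 251.8]
ee_rot: [-2.447, -1.967, 0.003]
force: [0.7, -0.8, 0.9]
opening: 0.995
grasp_force: 0.0
```

Run:
```python
from fk import *
plan()
p2,d2=eyes.snapshot("top"); bar(cloud("top",d2)); p,d=eyes.snapshot("side"); W=cloud("side",d)
cv2.imwrite("pics/e.png",np.hstack([cv2.resize(p[140:380,250:450],(400,480)),cv2.resize(p2[170:362,200:360],(400,480))])[...,::-1])
W2=cloud("top",d2)
for w in (W,W2):
    yj=(w-O)@J; xj=(w-O)@X
    m=(yj>-150)&(yj<-10)&(abs(xj)<20)&(w[...,2]>72)&(w[...,2]<90); q=np.sort(yj[m]); print("tail",q[:8].round(1), m.sum())
print("stamp",circ(box(W2,(555,605,65,115),120,145)))
```

```text
17.0 q [-0.27  0.21  1.94 -0.    0.99 -0.05] p [443.8 -54.3 251.8] open 0.995 gf 0.0 F [ 0.7 -0.8  0.9]
bar rect (jig x,y) [[-21.600000381469727, 88.0], [-21.299999237060547, -49.900001525878906], [22.200000762939453, -49.79999923706055], [21.899999618530273, 88.0999984741211]] zmax 83.5
tail [-48.8 -48.5 -47.6 -47.5 -47.5 -47.  -46.9 -46.1] 145
tail [-49.9 -49.6 -49.5 -49.4 -49.3 -49.2 -49.  -48.8] 287
stamp (array([580.8,  91.2,  32.1, 580.6,  91.3, 129.3]), 176)
```

View pics/e.png

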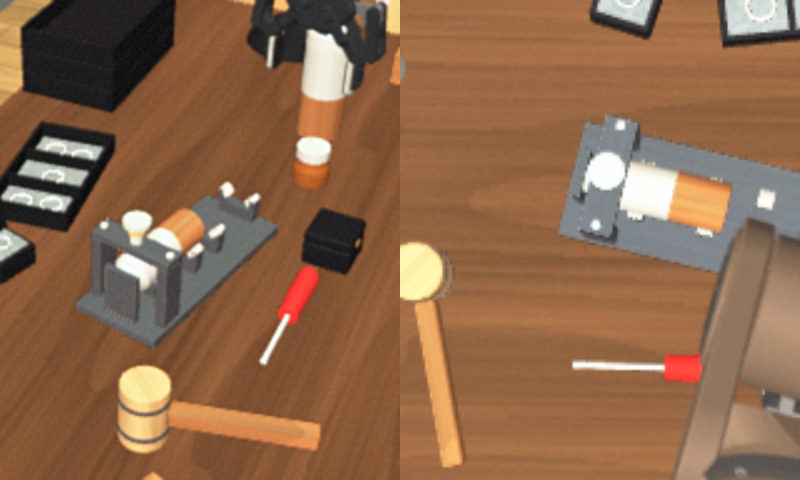

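The mandrel is home, with its tail at jig y ≈ -50, and the stamp is up. The mallet stands untouched, head at (145,410) in the left half and (415,270) in the right half. Next is the mallet handle.

Run:
```python
from fk import *
q=np.array(s["qpos"]); T=[]
for p in ((460,100,240),(441,249.7,140),(441,249.7,16)):
    T.append((p,12.33,0)); q,c=ik(q,np.array(p,float),12.33,0); print(q.round(2),round(c,2))
plan(*T)
for p in ((441,249.7,200),(526.1,79.2,210),(526.1,79.2,135)):
    q,c=ik(q,np.array(p,float),12.33,0); print(q.round(2),round(c,2))
```

```text
[ 0.07  0.26  1.92 -0.    0.97  1.42] 0.0
[ 0.38  0.44  1.96 -0.    0.74  1.74] 0.0
[0.38 0.65 2.05 0.   0.45 1.74] 0.0
17.1 q [-0.27  0.22  1.94 -0.    0.99 -0.05] p [445.7 -54.  251.9] open 0.998 gf 0.0 F [ 1.   0.5 -0.3]
turn [-0.002, 0.001, 1.139] shift [15.34, -1.92, 1.19]
turn [-0.002, 0.001, 1.139] shift [29.55, -6.97, 11.2]
turn [-0.002, 0.001, 1.139] shift [29.55, -6.95, 23.6]
[0.38 0.36 1.89 0.   0.89 1.74] 0.0
[0.02 0.38 1.82 0.   0.94 1.38] 0.0
[0.02 0.48 1.9  0.   0.76 1.38] 0.0
```

Request:
servo_tool:
  increments:
    - [[0, 0, 0.18], [5, -0.6, 0.4], 8.5]
    - [[0, 0, 0.36], [10, -1.3, 0.8], 8.5]
    - [[0, 0, 0.54], [15.3, -1.9, 1.2], 8.5]
    - [[0, 0, 0.72], [20, -3.6, 4.5], 8.5]
    - [[0, 0, 0.9], [25, -5.3, 8], 8.5]
    - [[0, 0, 1.08], [29.55, -6.95, 11.2], 8.5]
    - [[0, 0, 1.139], [29.55, -6.95, 11.2], 8.5]
    - [[0, 0, 1.139], [29.55, -6.95, 11.2], 8.5]
    - [[0, 0, 1.139], [29.55, -6.95, 16], 8.5]
    - [[0, 0, 1.139], [29.55, -6.95, 20], 8.5]
    - [[0, 0, 1.139], [29.55, -6.95, 23], 8.5]
    - [[0, 0, 1.139], [29.55, -6.95, 23.6], 8.5]
    - [[0, 0, 1.139], [29.55, -6.95, 23.6], 8.5]

```text
clock: 18.73
ee_pos: [441.4, 250.2, 16.2]
ee_rot: [-3.122, -0.341, 0.003]
force: [-0.4, -0.2, 0.5]
opening: 0.996
grasp_force: 0.0
```

Run:
```python
from fk import *
plan(((441,249.7,16),12.33,0))
```

```text
18.73 q [0.38 0.66 2.02 0.   0.46 1.73] p [441.4 250.2  16.2] open 0.996 gf 0.0 F [-0.4 -0.2  0.5]
turn [-0.001, 0.002, 0.002] shift [-0.05, 0.04, 0.02]
```

Now I close on the handle with 110 N, then lift 4 cm and check.

Request:
servo_tool:
  increments:
    - [[0, 0, 0], [0, 0, 0], 5]
    - [[0, 0, 0], [0, 0, 0], 1]
    - [[0, 0, 0], [0, 0, 0], 1]
    - [[0, 0, 0], [0, 0, 0], 1]
    - [[0, 0, 0], [0, 0, 0], 1]
    - [[0, 0, 0], [0, 0, 0], 1]
    - [[0, 0, 0], [0, 0, 0], 1]
    - [[0, 0, 0], [0, 0, -1], 1]
    - [[0, 0, 0], [0, 0, -2.5], 1]
    - [[0, 0, 0], [0, 0, -4], 1]
    - [[0, 0, 0], [0, 0, -4], 1]
  newtons: 110

```text
clock: 20.1
ee_pos: [441.4, 250.4, 57.1]
ee_rot: [-3.122, -0.339, 0.0]
force: [-0.0, -0.3, -1.9]
opening: 0.212
grasp_force: 107.1
```

Run:
```python
from fk import *
plan(((441,249.7,200),12.33,0),((526.1,79.2,215),12.33,0))
p,d=eyes.snapshot("side"); W=cloud("side",d)
m=box(W,(455,540,215,310),60,160); print(len(m),m.min(0),m.max(0), "head top",np.percentile(m[:,2],[50,99]))
p,d=eyes.snapshot("top"); W=cloud("top",d); m=box(W,(455,540,215,310),95,130); print(circ(m) if len(m) else 0)
```

```text
20.1 q [0.39 0.59 2.   0.   0.55 1.74] p [441.4 250.4  57.1] open 0.212 gf 107.11264371871948 F [-0.  -0.3 -1.9]
turn [-0.002, -0.0, 0.001] shift [-0.05, 0.04, -14.29]
turn [-0.002, -0.0, 0.001] shift [4.59, 18.52, -15.82]
972 [455.27234282 237.05462588  60.05311809] [520.30508018 292.75542503 158.4447686 ] head top [100.4936192  115.16711692]
(array([513. , 271.7,  26. , 512.9, 272.6, 110.5]), 34)
```

Request:
servo_tool:
  increments:
    - [[0, 0, 0], [0, 0, -5], 1]
    - [[0, 0, 0], [0, 0, -10], 1]
    - [[0, 0, 0], [0, 0, -14.3], 1]
    - [[0, 0, 0], [1.5, 6, -14.3], 1]
    - [[0, 0, 0], [3, 12, -14.3], 1]
    - [[0, 0, 0], [4.6, 18.5, -14.3], 1]
    - [[0, 0, 0], [4.6, 18.5, -14.3], 1]
    - [[0, 0, 0], [4.6, 18.5, -13], 1]
    - [[0, 0, 0], [4.6, 18.5, -12], 1]
    - [[0, 0, 0], [4.6, 18.5, -12], 1]
    - [[0, 0, 0], [4.6, 18.5, -12], 1]

```text
clock: 21.58
ee_pos: [525.7, 80.1, 175.3]
ee_rot: [-3.122, -0.341, 0.004]
force: [-0.1, -0.3, -0.9]
opening: 0.218
grasp_force: 108.2
```

Run:
```python
from fk import *
plan(((526.5,79.6,145),12.33,0),((526.5,79.6,136),12.33,0))
p,d=eyes.snapshot("side"); p2,d2=eyes.snapshot("top")
cv2.imwrite("pics/f.png",np.hstack([cv2.resize(p[160:340,230:410],(400,400),interpolation=2),cv2.resize(p2[170:330,200:360],(400,400))])[...,::-1])
```

```text
21.57 q [0.03 0.43 1.85 0.   0.87 1.38] p [525.7  80.1 175.3] open 0.218 gf 108.18441152572632 F [-0.1 -0.3 -0.9]
turn [-0.001, 0.003, 0.003] shift [0.07, 0.06, 3.03]
turn [-0.001, 0.003, 0.003] shift [0.08, 0.07, 3.93]
```

View pics/f.png

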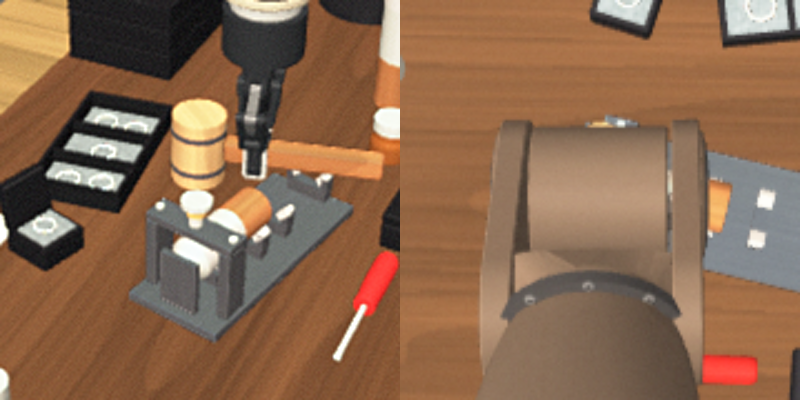

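The mallet head, at (198,145) in the left half, hangs upright straight over the stamp cap at (197,205). The hand is clear of the jig. I press down in steps.

Request:
servo_tool:
  increments:
    - [[0, 0, 0], [0.07, 0, 1.5], 1]
    - [[0, 0, 0], [0.07, 0, 2.6], 1]
    - [[0, 0, 0], [0.07, 0, 3.2], 1]
    - [[0, 0, 0], [0.07, 0, 3.6], 1]
    - [[0, 0, 0], [0.07, 0, 3.9], 1]
    - [[0, 0, 0], [0.07, 0, 4.1], 1]
    - [[0, 0, 0], [0.07, 0, 4.1], 1]

```text
clock: 22.55
ee_pos: [526.0, 79.4, 136.0]
ee_rot: [-3.122, -0.34, 0.003]
force: [-12.3, -1.7, 21.7]
opening: 0.219
grasp_force: 112.3
```

Run:
```python
from fk import *
plan()
p,d=eyes.snapshot("side"); W=cloud("side",d); m=box(W,(550,612,60,120),110,215); print("head top",np.percentile(m[:,2],[90,99]).round(1))
```

```text
22.55 q [0.03 0.48 1.89 0.   0.77 1.38] p [526.   79.4 136. ] open 0.219 gf 112.31417655944824 F [-12.3  -1.7  21.7]
head top [192.6 194.4]
```

Request:
servo_tool:
  increments:
    - [[0, 0, 0], [0, 0, 0.1], 1]
    - [[0, 0, 0], [0, 0, 0.2], 1]
    - [[0, 0, 0], [0, 0, 0.2], 1]

```text
clock: 22.98
ee_pos: [525.8, 79.4, 135.3]
ee_rot: [-3.123, -0.34, 0.002]
force: [-20.0, -3.7, 38.7]
opening: 0.217
grasp_force: 114.6
```

Run:
```python
from fk import *
plan(((526,79.4,200),12.33,0),((441.4,250.2,200),12.33,0),((441.4,250.2,20),12.33,0))
```

```text
22.98 q [0.03 0.48 1.89 0.   0.77 1.38] p [525.8  79.4 135.3] open 0.217 gf 114.597727060318 F [-20.   -3.7  38.7]
turn [-0.001, 0.001, 0.002] shift [0.01, -0.0, -6.47]
turn [-0.001, 0.001, 0.002] shift [-4.57, -18.5, -6.45]
turn [-0.001, 0.001, 0.002] shift [-4.55, -18.49, 11.55]
```

The force rose from 22 to 39 N over 0.7 mm, so the stamp has bottomed on the mandrel. I take the mallet back.

Request:
servo_tool:
  increments:
    - [[0, 0, 0], [0, 0, -1.2], 1]
    - [[0, 0, 0], [0, 0, -3.5], 1]
    - [[0, 0, 0], [0, 0, -6.5], 1]
    - [[0, 0, 0], [0, 0, -6.5], 1]
    - [[0, 0, 0], [-1.5, -6, -6.5], 1]
    - [[0, 0, 0], [-3, -12, -6.5], 1]
    - [[0, 0, 0], [-4.57, -18.5, -6.5], 1]
    - [[0, 0, 0], [-4.57, -18.5, -6.5], 1]
    - [[0, 0, 0], [-4.57, -18.5, -1], 1]
    - [[0, 0, 0], [-4.57, -18.5, 4], 1]
    - [[0, 0, 0], [-4.57, -18.5, 8], 1]
    - [[0, 0, 0], [-4.57, -18.5, 10], 1]
    - [[0, 0, 0], [-4.57, -18.5, 10], 1]
    - [[0, 0, 0], [-4.57, -18.5, 10], 1]

```text
clock: 24.72
ee_pos: [442.1, 250.2, 32.9]
ee_rot: [-3.122, -0.339, 0.003]
force: [0.1, 0.5, -2.7]
opening: 0.215
grasp_force: 108.5
```

Run:
```python
from fk import *
plan(((441.4,250.2,17),12.33,0))
p,d=eyes.snapshot("side"); W=cloud("side",d); m=box(W,(460,530,225,300),15,125); print("head z",np.percentile(m[:,2],[1,5,90,99]).round(1))
cv2.imwrite("pics/g.png",cv2.resize(p[180:400,220:440],(560,560),interpolation=2)[...,::-1])
```

```text
24.73 q [0.38 0.63 2.01 0.   0.5  1.74] p [442.1 250.2  32.9] open 0.215 gf 108.52364301681519 F [ 0.1  0.5 -2.7]
turn [-0.001, 0.002, 0.001] shift [-0.07, -0.01, 1.59]
head z [18.6 23.8 89.  90.8]
```

View pics/g.png

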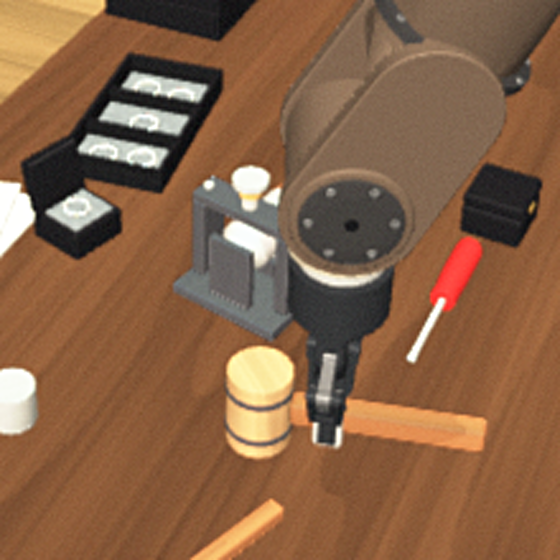

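The mallet hangs upright just above its old spot, head at (260,400), and the stamp is up again at (250,185). I lower to contact.

Request:
servo_tool:
  increments:
    - [[0, 0, 0], [-0.05, 0, 0.6], 1]
    - [[0, 0, 0], [-0.05, 0, 1.0], 1]
    - [[0, 0, 0], [-0.05, 0, 1.3], 1]
    - [[0, 0, 0], [-0.05, 0, 1.5], 1]
    - [[0, 0, 0], [-0.05, 0, 1.6], 1]
    - [[0, 0, 0], [-0.05, 0, 1.65], 1]
    - [[0, 0, 0], [-0.05, 0, 1.65], 1]

```text
clock: 25.65
ee_pos: [441.2, 250.3, 16.3]
ee_rot: [-3.122, -0.34, 0.004]
force: [-0.9, 0.2, 1.9]
opening: 0.218
grasp_force: 109.3
```

Request:
servo_tool:
  increments:
    - [[0, 0, 0], [0, 0, 0.03], 2.2]
    - [[0, 0, 0], [0, 0, 0.03], 3]
    - [[0, 0, 0], [0, 0, 0.03], 5]
    - [[0, 0, 0], [0, 0, 0.03], 7]
    - [[0, 0, 0], [0, 0, 0], 8.5]
    - [[0, 0, 0], [0, 0, 0], 8.5]
    - [[0, 0, 0], [0, 0, -3], 8.5]
    - [[0, 0, 0], [0, 0, -8], 8.5]
    - [[0, 0, 0], [0, 0, -14], 8.5]
    - [[0, 0, 0], [0, 0, -20], 8.5]
    - [[0, 0, 0], [0, -15, -20], 8.5]
    - [[0, 0, 0], [0, -15, -20], 8.5]
    - [[0, 0, 0], [0, -15, -20], 8.5]
    - [[0, 0, 0], [0, -15, -20], 8.5]
  newtons: 30

```text
clock: 27.4
ee_pos: [408.8, 397.9, 216.0]
ee_rot: [-3.122, -0.343, 0.005]
force: [0.4, -0.3, -0.3]
opening: 0.996
grasp_force: 0.0
```

Run:
```python
from fk import *
plan()
p2,d2=eyes.snapshot("top"); W=cloud("top",d2); p,d=eyes.snapshot("side")
print("head",circ(box(W,(450,545,215,310),60,90))); H=box(W,(320,460,190,285),40,55); print("handle z",[H[(H[:,0]>a)&(H[:,0]<a+40)][:,2].mean().round(1) for a in (330,370,410)])
bar(W); print("stamp",circ(box(W,(555,605,65,115),115,145)))
yj=(W-O)@J; xj=(W-O)@X; m=(yj>-150)&(yj<-10)&(abs(xj)<20)&(W[...,2]>72)&(W[...,2]<90); print("tail",np.sort(yj[m])[:5].round(1),np.percentile(W[m][:,2],95))
cv2.imwrite("pics/h.png",np.hstack([cv2.resize(p[140:440,200:460],(380,440)),cv2.resize(p2[120:380,80:340],(420,440))])[...,::-1])
```

```text
27.4 q [0.66 0.43 1.71 0.   1.   2.01] p [408.8 397.9 216. ] open 0.996 gf 0.0 F [ 0.4 -0.3 -0.3]
head (array([496.2, 261.4,  52.7, 496. , 260.2,  70.6]), 433)
handle z [np.float64(45.4), np.float64(45.2), np.float64(45.0)]
bar rect (jig x,y) [[-22.700000762939453, -49.79999923706055], [20.899999618530273, -50.099998474121094], [21.700000762939453, 87.80000305175781], [-21.799999237060547, 88.0]] zmax 83.7
stamp (array([580.9,  91.3,  32. , 580.5,  91.1, 129.7]), 177)
tail [-49.9 -49.9 -49.8 -49.7 -49.5] 83.61996555595563
```

View pics/h.png

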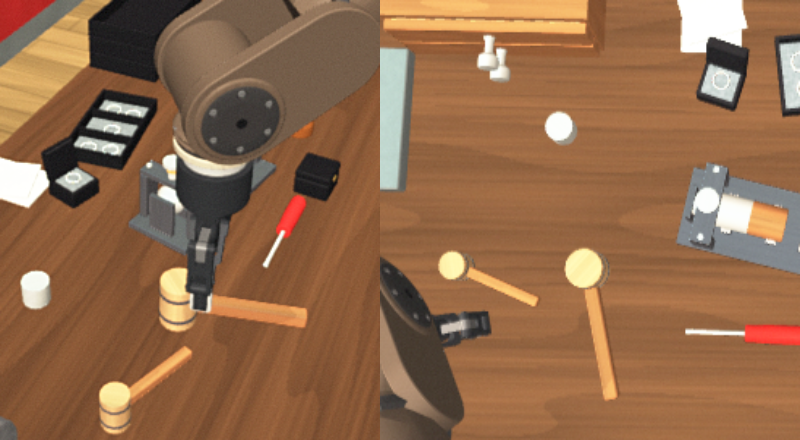

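The mallet stands level on its face (in the right half, head at (586,268)). The mandrel is home under the stamp at (707,200), the stamp is up, and the arm touches nothing. I hand in.

```bash
python3 -c "
from station import env
print(env.close_job())"
```

```text
the job is handed in; nothing more can be done
None
```

The job is handed in at about 27 s of the 72 s allowed: the last check showed the mandrel home against the end stop, the stamp driven down and sprung back up, and the mallet standing on its face where it was; the hand-in gave no verdict.

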